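# Set and clamp the jar stop of a coffee filling stand

## Task

Two jar stands lie on the coffee counter. On the one with the V-shaped stop, slide the stop along its slotted holes until the straight front edge of its plate lies on the long dark line across the board, and then, with the stop in place, swing its clamp lever clockwise all the way to its end to tighten it.

Things in the scene. Friction and masses are not known exactly. Their poses are not given: they have to be found in the camera images.
- stop_edge (a point): Middle of the front edge of the V-shaped stop's steel plate (160 x 90 x 4, slotted), 18 mm above the table. x: forward along the slots, the only way it slides (110 mm travel, 5 N), z up. Grip: round dark steel post, 20 in diameter, at x = -22, y = 0 here, its top 78 mm above the table; the low V round it tops out at 38. Starts at least 25 mm short of the line. The other, straight stop is fixed.
- mark: Long dark line across the board of the stand with the V-shaped stop: 4 mm wide, 124 mm long, on the pale wooden board (300 x 130 x 14 mm, fixed to the table), 14 mm above the table. Origin at its middle; x forward along the slots, y along the line, z up. The short ticks by one edge are only a scale.
- clamp (a joint): Turn of the clamp lever about its upright bolt, rad: 0 = loose (points sideways, to the stand's -y), growing clockwise from above to a firm end at 1.4 = tight (points nearly straight back along the slots). Starts at 0 to 0.25, needs about 2.5 N at its pin, stays where left. The bolt is fixed to the board, so the lever does not move with the stop; the stop drags alike, loose or tight.
- clamp_pin (a point): Centre of the top of the black upright round pin, 16 mm in diameter, at the free end of the clamp lever of the stand with the V-shaped stop; 72 mm above the table. x points outward along the lever: the bolt axis is 65 mm back along -x; z up. The arm under the pin is 13 mm wide, its top 32 mm above the table; 40 mm of pin stand free.

How it is judged:
By the outcome, as a careful person would: the job done as asked, in the order asked, and still so for the second after the job is handed in, with the robot touching nothing.
It also fails if it takes over 45 s, if anything falls off the work surface, if the arm or the gripper's body presses on something with over 40 N, if the wrist force passes 120 N, or if a joint passes its speed limit or range.

## Robot

A 6-joint arm with a two-finger parallel gripper is mounted at the origin on the work surface. World frame = base frame: x ahead of the robot, y to its left, z up, the work surface at z = 0. Lengths are in mm, angles in degrees, forces in N, time in s.
With the tool pointing down it reaches from about 425 to 1125 mm from the base axis. Payload 14.9 kg.
Tool frame: the origin (TCP) lies on the front face of the gripper's body, between the roots of the fingers; the fingertips stand arm.tip_reach ahead of it and the grasp point (between the pads) lies 60 mm ahead of it (arm.tip_reach is the distance from the TCP to the fingertips, in mm); z points along the fingers, y is the direction in which the jaws open and shut (so a half turn about z gives the same grasp; the last joint's range is limited). The gripper opens to 91 mm and grips with 3 to 60 N. Pads are 32 mm wide; open, the fingers measure 118 mm over their backs; the gripper's body (76 mm by 178 mm) begins 60 mm behind the grasp point.
Start: joints at [-1.908, 21.709, 99.362, -0, 58.929, -1.908], TCP at [700.013, -0.006, 292.232] pointing down, gripper open.
Joint ranges: [-158.91, 158.91], [-42.39, 125.64], [0.06, 152.35], [-60.88, 240.88], [17.5, 164.5], [-176.32, 176.32]. Speed limits (degrees/s): [108.29, 108.29, 136.94, 180, 180, 180].

## Interface

Orientations are given as [roll, pitch, yaw] about the fixed x, y, z axes, in that order (R = Rz(yaw) Ry(pitch) Rx(roll)).
In Python, from rig import arm gives the robot as it stands.
- The arm moves only by the tool send_rows, never from a script. Its argument "deltas" is a list of rows, each an object with "xyz": the shift along the tool's x, y, z in cm, a list of three; "spin": the turn about the tool's z in degrees. In form: [{"xyz": [dx, dy, dz], "spin": spin}, ...]. A call has 1 to 12 rows; each row is the pose to reach, as a shift and turn from the pose measured when the call began, along the tool's axes at that moment; what a row does not reach only later rows make up. A row lasts 1/12 s, in which the tool goes at most 41.7 mm and 7.16 degrees, less where a joint would pass 70% of its speed; a pose out of reach is approached as far as the arm can. A call with a gripper value outside its range is refused whole. "fingers" is the opening in per cent of the stroke, from 0 (shut) to 100 (fully open), set as the call begins (left out, the last holds). The fingers move at their own pace and stop on an object; "force" is the grip in N (left out, the last holds). Time passes only in rows, so rows that repeat a pose let the fingers close. It gives the time, the measured TCP pose, the force and the opening at its end, in the units of the state.
- arm.get_state(): the state, without advancing time (a new reading comes with each control period).
- arm.grab_frame(name): name is "scene" or "side" or "wrist"; returns a dict with "image" (400x640x3 uint8, red, green, blue), "range_z" (400x640 float32, mm along the optical axis (not along the pixel's ray), 0 where there is no reading), "fx", "fy", "cx", "cy" (pixels), "R" (3x3) and "t" (3): a world point X has camera coordinates R X + t; the wrist camera has in their place "tool_from_camera" (4x4, takes a point from camera to tool coordinates, whose origin is the TCP and whose axes are the flange's). Camera axes: x right, y down, z forward; pixel columns grow to the right and rows downward; lengths in mm; the calibration is good to about 2 mm. A picture is of the moment at which its call begins: read the wrist's pose just before it.
- arm.finish_job(): hands the job in, once; it reports no verdict.
Trained networks look in a picture, given as the dict that the camera call returned (one of the last four; its "shot" number tells which), for a name from the list of things; names that differ only in an ending like _2 or _b are one class to them, and where a whole thing is asked for, a point or a joint stands for the part that bears it (a point fixed in the world has none). Each returns a list of dicts, best first, with "score" (0 to 1); they miss things now and then, are a little off and sometimes report something else, mostly with a low value. They report only what shows in the picture. A call takes as long as a camera call.
- arm.cut_out(label, picture): "mask" (400x640 bool, what is visible of it) and "location" ([column, row] in pixels, amid what is visible of it).
The state is a dict: "clock": time; "joint_pos": joint angles; "joint_vel": joint speeds; "joint_torque": joint torques, N m; "tool_pos": TCP position; "eef_rot": TCP orientation; "force": force on the tool from outside, world axes, zero at the start; "torque": the same for the moment, N m; "finger_gap": finger opening in mm.
Only numpy, scipy, OpenCV 4.12 (cv2) and the standard library are available. Lean on these libraries where they do the work, as an engineer would, in place of code of your own. Each camera call takes 0.05 s, during which the arm holds its last target.

## Working session

There is one attempt and no reset: what is moved stays moved. The work goes in short steps, Python scripts to look and compute and a tool call to move; the robot and the scene stay as the last step left them, time stands still between calls to the robot, and variables do not carry over. Pictures are saved under pics/ and viewed, and the job is handed in when it is done.

Besides the shell and the picture viewer there is one more tool, called after "Emit:" by a JSON object that holds its "name" and its "arguments". send_rows: Moves the arm, as the interface text tells. Its arguments: {"type":"object","properties":{"deltas":{"type":"array","items":{"type":"object","properties":{"xyz":{"type":"array","items":{"type":"number"}},"spin":{"type":"number"}}}},"fingers":{"type":"number"},"force":{"type":"number"}},"required":["deltas"]}

```bash
mkdir -p pics; ls; cat > h.py <<'E'
from rig import arm
import numpy as np, cv2
def save(f,n): cv2.imwrite('pics/'+n+'.png', f['image'][:,:,::-1])
def w(f,u,v,z=None):
    # world point by depth or by plane z
    R=np.array(f['R']);t=np.array(f['t'])
    ray=np.array([(u-f['cx'])/f['fx'],(v-f['cy'])/f['fy'],1.])
    if z is None:
        return R.T@(ray*f['range_z'][int(v),int(u)]-t)
    c=-R.T@t; d=R.T@ray
    return c+d*(z-c[2])/d[2]
def px(f,X):
    c=np.array(f['R'])@np.array(X)+np.array(f['t']); return f['fx']*c[0]/c[2]+f['cx'],f['fy']*c[1]/c[2]+f['cy']
def wristRT(f,s):
    from scipy.spatial.transform import Rotation as Ro
    T=np.eye(4);T[:3,:3]=Ro.from_euler('xyz',s['eef_rot'],degrees=True).as_matrix();T[:3,3]=s['tool_pos']
    M=np.linalg.inv(T@np.array(f['tool_from_camera'])); f['R']=M[:3,:3];f['t']=M[:3,3]; return f
E
python3 - <<'E'
from h import *
s=arm.get_state();print(s, arm.tip_reach)
for n in ('scene','side','wrist'):
    s=arm.get_state();f=arm.grab_frame(n);save(f,n+'0')
    if n=='wrist': wristRT(f,s)
    for l in ('stop_edge','clamp','clamp_pin'):
        try:
            for r in arm.cut_out(l,f)[:3]:
                u,v=r['location'];print(n,l,round(r['score'],2),u,v,w(f,u,v).round(1),r['mask'].sum())
        except Exception as e: print(n,l,e)
E
```

```text
pics
{'clock': 0.0, 'joint_pos': array([-1.90941062e+00,  2.17392245e+01,  9.93961534e+01,  2.29817976e-04,
        5.89271903e+01, -1.90849082e+00]), 'joint_vel': array([ 0.02185554,  0.12162428, -0.04950384,  0.04135586,  0.08965784,
        0.00399125]), 'joint_torque': array([ 6.45993277e-04, -7.63727903e+01, -4.34372771e+01,  6.49972307e-02,
        4.23743343e-02, -1.55693674e-04]), 'tool_pos': array([ 6.99687534e+02, -1.24751383e-02,  2.91574838e+02]), 'eef_rot': array([-1.79937473e+02, -2.28033163e-03,  8.99989602e+01]), 'force': array([-0.10516729,  0.18747874,  0.44999947]), 'torque': array([0.05481497, 0.02589726, 0.05257045]), 'finger_gap': 91.29906211865404} 78.3
scene stop_edge 0.71 260.9 248.0 [ 530.9 -159.    16.5] 2819
scene clamp 0.97 228.8 265.4 [ 514.8 -220.8   13.8] 733
side stop_edge 0.88 358.3 177.0 [ 524.9 -166.1   19.6] 2146
side clamp 0.74 352.1 148.7 [ 547.5 -236.8   32. ] 298
side clamp_pin 0.69 352.6 148.7 [ 546.4 -237.    32. ] 329
wrist stop_edge 0.58 230.3 328.1 [ 583.7 -193.5   32.7] 732
wrist clamp 0.42 205.6 350.7 [ 549.1 -227.9   32.7] 81
wrist clamp_pin 0.42 201.9 353.3 [651.7 -17.6 276. ] 90
```

View pics/scene0.png

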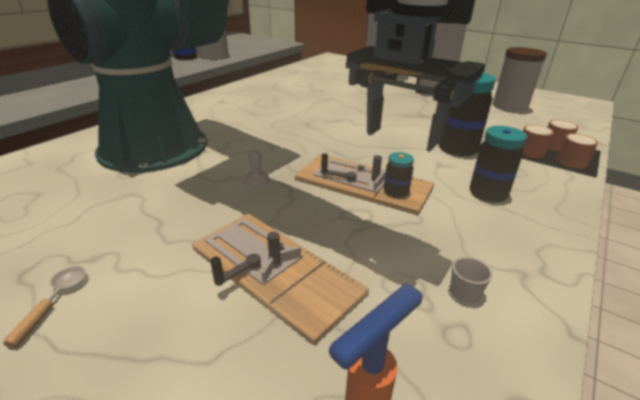

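View pics/side0.png

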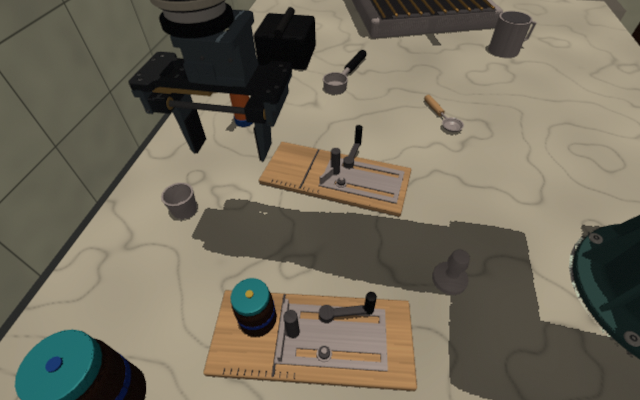

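View pics/wrist0.png

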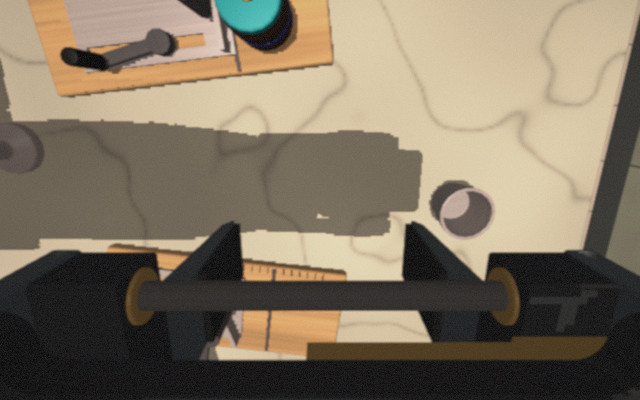

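The V-stop stand is the one near (280,275) in scene and (340,178) in side. I'll zoom in on it there and check where the camera is mounted.

```bash
python3 - <<'E'
from h import *
s=arm.get_state();f=arm.grab_frame('wrist');print(np.round(f['tool_from_camera'],2),f['fx'],f['fy'],f['cx'],f['cy'])
g=arm.grab_frame('side'); 
for p in [(319,151),(303,189),(278,143),(411,159),(401,213),(261,181)]: print('side',p,w(g,*p,14).round(1),w(g,*p).round(1))
h=arm.grab_frame('scene')
for p in [(322,262),(273,300),(250,216),(367,291),(316,336),(194,247)]: print('scene',p,w(h,*p,14).round(1),w(h,*p).round(1))
a=cv2.resize(g['image'][110:230,240:430],None,fx=4,fy=4,interpolation=cv2.INTER_CUBIC);cv2.imwrite('pics/sz.png',a[:,:,::-1])
a=cv2.resize(h['image'][205:345,185:375],None,fx=4,fy=4,interpolation=cv2.INTER_CUBIC);cv2.imwrite('pics/cz.png',a[:,:,::-1])
E
```

```text
[[-0.000e+00 -9.600e-01 -2.800e-01  7.856e+01]
 [ 1.000e+00  0.000e+00 -0.000e+00  5.000e-02]
 [ 0.000e+00 -2.800e-01  9.600e-01 -9.299e+01]
 [ 0.000e+00  0.000e+00  0.000e+00  1.000e+00]] 328.3897103113069 328.3897103113069 322.2336682996697 199.54861930601956
side (319, 151) [ 621.1 -237.3   14. ] [ 621.1 -237.2   14.1]
side (303, 189) [ 631.9 -118.9   14. ] [ 631.8 -118.5   14.5]
side (278, 143) [ 718.9 -248.6   14. ] [ 7.242e+02 -2.635e+02  7.000e-01]
side (411, 159) [ 418.5 -245.    14. ] [ 4.165e+02 -2.603e+02  3.000e-01]
side (401, 213) [433.9 -89.9  14. ] [ 432.3 -100.9    0.7]
side (261, 181) [ 722.9 -126.2   14. ] [ 724.  -128.6   11.2]
scene (322, 262) [ 637.3 -124.1   14. ] [ 637.9 -125.    15. ]
scene (273, 300) [ 623.9 -235.9   14. ] [ 625.  -237.    15.7]
scene (250, 216) [446.5 -97.1  14. ] [446.1 -96.7  13.6]
scene (367, 291) [ 731.6 -137.9   14. ] [ 730.4 -135.3   11.1]
scene (316, 336) [ 713.8 -251.1   14. ] [ 713.5 -250.7   13.3]
scene (194, 247) [ 431.1 -223.1   14. ] [ 428.2 -221.2   11.3]
```

View pics/sz.png

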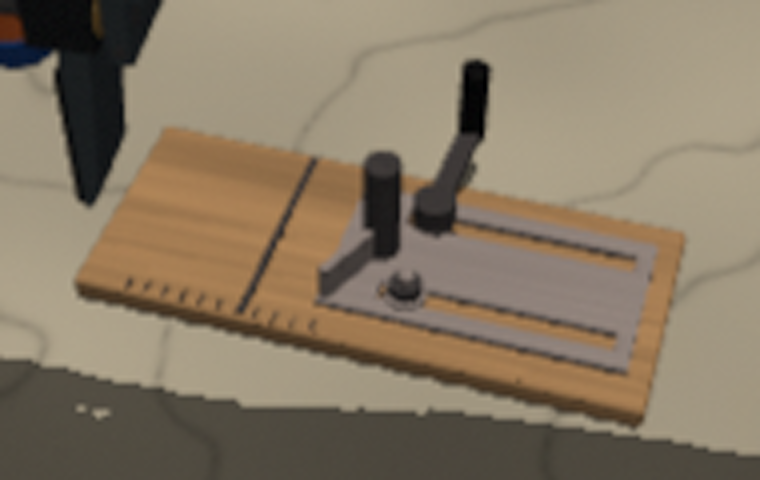

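View pics/cz.png

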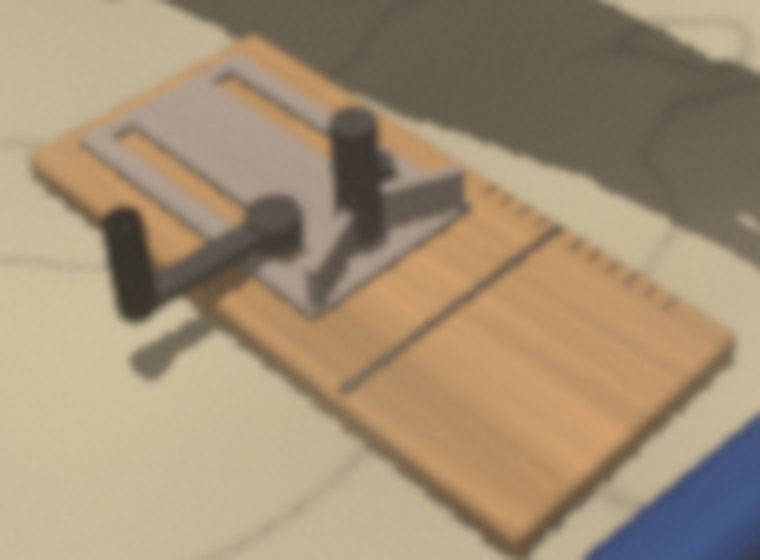

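Emit:
{"name": "send_rows", "arguments": {"deltas": [{"xyz": [-2.5, -1.1, 0.1], "spin": 0.6}, {"xyz": [-5, -2.2, 0.2], "spin": 1.3}, {"xyz": [-7.5, -3.3, 0.3], "spin": 2}, {"xyz": [-10, -4.4, 0.4], "spin": 2.6}, {"xyz": [-12.5, -5.5, 0.5], "spin": 3.3}, {"xyz": [-15, -6.6, 0.6], "spin": 4}, {"xyz": [-17.5, -7.7, 0.7], "spin": 4.6}, {"xyz": [-20, -8.8, 0.8], "spin": 5.3}, {"xyz": [-22.5, -9.9, 0.9], "spin": 6}, {"xyz": [-25, -11, 1], "spin": 6.5}, {"xyz": [-25, -11, 1], "spin": 6.5}, {"xyz": [-25, -11, 1], "spin": 6.5}], "fingers": 100}}

```text
clock: 1.75
tool_pos: [589.6, -251.0, 282.3]
eef_rot: [180.0, -0.0, 83.4]
force: [-0.2, 0.5, -0.0]
finger_gap: 91.0
```

```bash
python3 - <<'E'
from h import *
s=arm.get_state();f=arm.grab_frame('wrist');wristRT(f,s);save(f,'w1');print(s['clock'],s['tool_pos'],s['eef_rot'])
for l in ('stop_edge','clamp','clamp_pin'):
    for r in arm.cut_out(l,f)[:3]:
        u,v=r['location'];print(l,round(r['score'],2),u,v,w(f,u,v).round(1),r['mask'].sum())
E
```

```text
1.75 [ 589.5547733  -251.03287378  282.28989179] [ 1.79995175e+02 -1.18451083e-03  8.33868104e+01]
stop_edge 0.64 244.9 110.6 [ 516.9 -170.6   17.6] 11110
clamp 0.78 275.7 161.9 [ 543.3 -225.7   33.5] 1363
clamp_pin 0.8 276.1 162.6 [ 543.6 -226.5   33.5] 1340
```

View pics/w1.png

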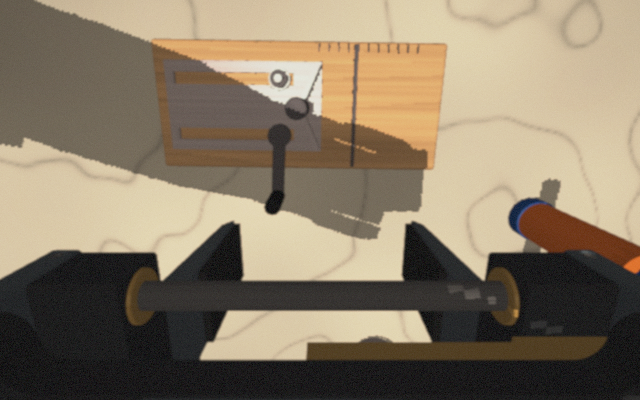

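```bash
python3 - <<'E'
from h import *
s=arm.get_state();f=arm.grab_frame('wrist');wristRT(f,s)
a=cv2.resize(f['image'][35:215,150:450],None,fx=2.6,fy=2.6,interpolation=cv2.INTER_CUBIC);cv2.imwrite('pics/w1z.png',a[:,:,::-1])
im=f['image'].astype(float).sum(2)
# line profile: darkest subpixel per row
L=[]
for v in range(50,165,3):
    r=im[v,343:366]; d=np.clip(np.median(r)-60-r,0,None)
    if d.sum()>0: L.append((343+(d*np.arange(23)).sum()/d.sum(),v))
W=np.array([w(f,u,v,14) for u,v in L])
vx,vy,x0,y0=cv2.fitLine(W[:,:2].astype(np.float32),cv2.DIST_HUBER,0,.01,.01).ravel()
print('line',vx,vy,x0,y0,np.degrees(np.arctan2(vy,vx)), W[[0,-1]].round(1))
for v in range(64,152,8): print(v, im[v,312:336].astype(int))
print('corners',[w(f,*p,14).round(1) for p in [(153,40),(446,44),(434,168),(168,165)]])
print('post top',w(f,297,107,78), w(f,297,107),'pin',w(f,274,203,72),w(f,274,205),'hub',w(f,279,134),w(f,279,134,40))
E
```

```text
line 0.12983811 0.9915352 631.8947 -175.75781 82.53976 [[ 638.1 -123.2   14. ]
 [ 623.7 -238.8   14. ]]
64 [640 641 641 638 648 645 633 634 614 582 548 535 526 522 528 524 531 521
 523 530 533 532 532 525]
72 [678 674 669 668 652 592 477 456 503 548 521 513 503 505 498 497 503 507
 494 504 498 500 498 498]
80 [674 642 523 382 370 516 646 671 646 592 533 503 513 512 507 507 511 512
 518 511 515 517 509 515]
88 [468 568 635 657 669 667 667 662 639 579 524 511 506 512 506 511 506 505
 515 513 517 510 507 517]
96 [673 675 672 671 675 669 669 665 623 555 524 517 522 512 507 510 520 513
 514 507 516 511 513 511]
104 [604 653 669 669 671 670 671 665 635 586 532 519 524 524 533 517 524 524
 521 524 521 520 521 520]
112 [359 503 646 677 678 671 671 664 610 513 494 514 514 519 518 516 516 508
 510 522 511 514 515 513]
120 [291 287 290 293 284 281 291 281 292 279 264 268 266 266 279 280 295 323
 346 351 333 392 460 490]
128 [283 295 279 293 292 287 286 298 297 270 274 281 287 279 274 283 273 277
 271 273 282 274 280 267]
136 [267 261 269 295 294 289 287 281 289 269 265 273 256 272 270 257 268 262
 259 272 263 260 265 261]
144 [297 297 296 275 263 259 274 282 253 256 237 235 243 241 239 241 245 239
 241 239 241 241 236 239]
corners [array([437.2, -91.2,  14. ]), array([ 729.4, -127.9,   14. ]), array([ 715.2, -253.6,   14. ]), array([ 421.3, -217.1,   14. ])]
post top [ 577.02360824 -171.53189544   78.        ] [ 576.98519908 -171.53249338   77.48888683] pin [ 542.59020018 -257.46383483   72.        ] [ 542.45328287 -259.1958203    72.91731968] hub [ 551.83876613 -195.88729033   33.83562475] [ 552.69674839 -195.44132909   40.        ]
```

View pics/w1z.png

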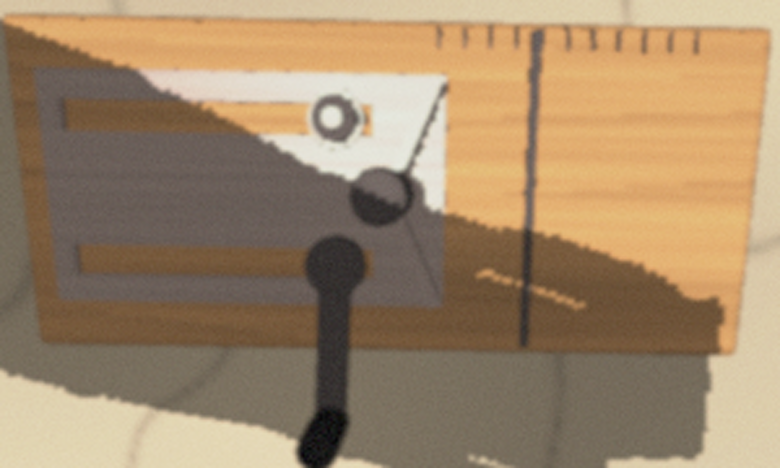

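```bash
python3 - <<'E'
from h import *
s=arm.get_state();f=arm.grab_frame('wrist');wristRT(f,s)
yaw=np.radians(-7.3);X=np.array([np.cos(yaw),np.sin(yaw)]);Y=np.array([-X[1],X[0]])
L=np.array([631.9,-175.76])
for p in [(321.3,80),(320.9,96),(321,110)]:
    q=w(f,*p,18); print('edge',q.round(1),'to line',((L-q[:2])@X).round(2),'y',((q[:2]-L)@Y).round(1))
q=w(f,297,107,78)[:2];print('post to line',(L-q)@X-22,'y',(q-L)@Y)
for p in [(271.5,206)]: print('pin',w(f,*p,72))
t=np.array(s['tool_pos'])
from scipy.spatial.transform import Rotation as Ro
R=Ro.from_euler('xyz',s['eef_rot'],degrees=True).as_matrix()
print('delta to post (tool mm)',R.T@(np.array([q[0],q[1],124])-t))
E
```

```text
edge [ 600.8 -148.    18. ] to line 34.39 y 23.6
edge [ 598.6 -163.4   18. ] to line 34.58 y 8.0
edge [ 597.1 -177.4   18. ] to line 34.28 y -6.0
post to line 32.988745815694585 y -2.735531025121452
pin [ 539.71934702 -260.14249462   72.        ]
delta to post (tool mm) [ 75.71136887 -22.02827815 158.27740692]
```

Emit:
{"name": "send_rows", "arguments": {"deltas": [{"xyz": [2, -0.6, 1], "spin": 0.7}, {"xyz": [4, -1.2, 2], "spin": 0.7}, {"xyz": [6, -1.8, 3.5], "spin": 0.7}, {"xyz": [7.6, -2.2, 5.5], "spin": 0.7}, {"xyz": [7.6, -2.2, 8], "spin": 0.7}, {"xyz": [7.6, -2.2, 10], "spin": 0.7}, {"xyz": [7.6, -2.2, 12], "spin": 0.7}, {"xyz": [7.6, -2.2, 13.5], "spin": 0.7}, {"xyz": [7.6, -2.2, 14.8], "spin": 0.7}, {"xyz": [7.6, -2.2, 15.8], "spin": 0.7}, {"xyz": [7.6, -2.2, 15.8], "spin": 0.7}, {"xyz": [7.6, -2.2, 15.8], "spin": 0.7}]}}

```text
clock: 3.05
tool_pos: [577.1, -171.1, 124.2]
eef_rot: [-180.0, -0.0, 82.9]
force: [-0.3, 0.1, 0.3]
finger_gap: 91.1
```

```bash
python3 - <<'E'
from h import *
s=arm.get_state();print(s['force'])
f=arm.grab_frame('wrist');save(f,'w2')
g=arm.grab_frame('side');a=cv2.resize(g['image'][70:230,220:430],None,fx=3.5,fy=3.5);cv2.imwrite('pics/s2.png',a[:,:,::-1])
E
```

```text
[-0.2731705   0.07029898  0.28024459]
```

View pics/w2.png

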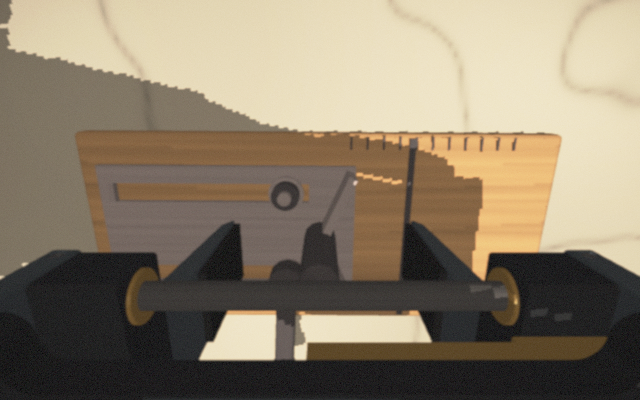

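View pics/s2.png

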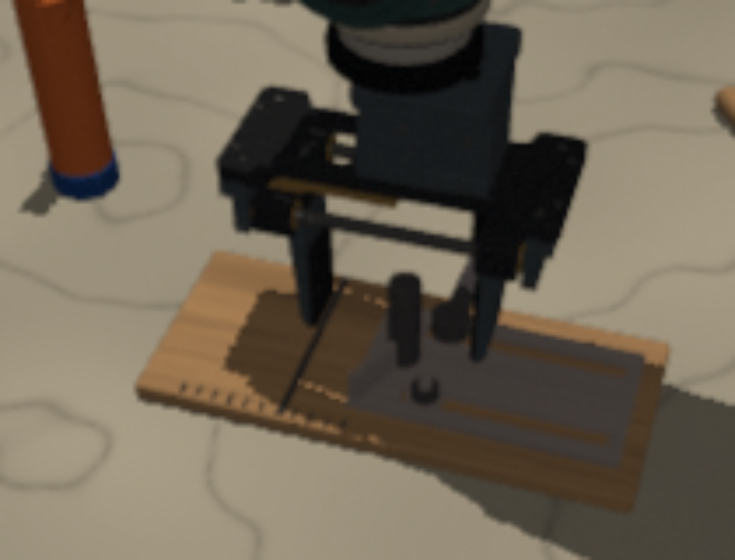

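Post at (318,260) is centered between the fingers, and the hub sits below the tips. Closing now.

Emit:
{"name": "send_rows", "arguments": {"deltas": [{"xyz": [0, 0, 0]}, {"xyz": [0, 0, 0]}, {"xyz": [0, 0, 0]}, {"xyz": [0, 0, 0]}, {"xyz": [0, 0, 0]}, {"xyz": [0, 0, 0]}, {"xyz": [0, 0, 0]}, {"xyz": [0, 0, 0]}, {"xyz": [0, 0, 0]}, {"xyz": [0, 0, 0]}, {"xyz": [0, 0, 0]}, {"xyz": [0, 0, 0]}], "fingers": 0, "force": 25}}

```text
invalid input at $.deltas[0]: expected keys xyz, spin
```

```bash
cat > m.py <<'E'
from h import *
import sys
s=arm.get_state();f=arm.grab_frame('wrist');wristRT(f,s);save(f,sys.argv[1])
print(s['tool_pos'].round(2),s['force'].round(1),s['finger_gap'])
for l in ('stop_edge',):
    for r in arm.cut_out(l,f)[:1]: print(l,r['score'],r['location'])
a=cv2.resize(f['image'][125:265,300:460],None,fx=4.8,fy=4,interpolation=cv2.INTER_CUBIC);cv2.imwrite('pics/'+sys.argv[1]+'z.png',a[:,:,::-1])
E
python3 m.py w3
```

```text
[ 577.54 -171.38  125.11] [0.4 0.5 0.1] 90.93030877167556
stop_edge 0.73 [244.9, 219.8]
```

View pics/w3.png

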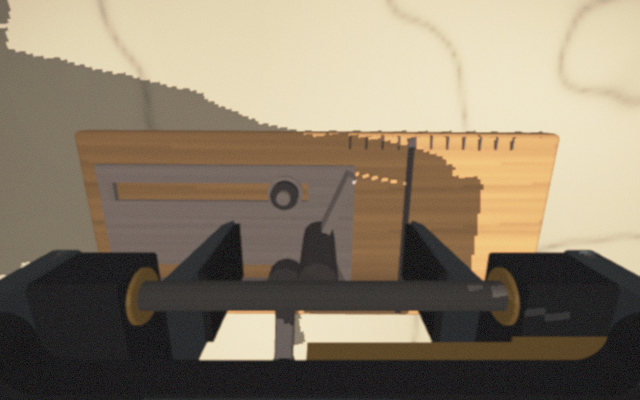

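Emit:
{"name": "send_rows", "arguments": {"deltas": [{"xyz": [0, 0, 0], "spin": 0}, {"xyz": [0, 0, 0], "spin": 0}, {"xyz": [0, 0, 0], "spin": 0}, {"xyz": [0, 0, 0], "spin": 0}, {"xyz": [0, 0, 0], "spin": 0}, {"xyz": [0, 0, 0], "spin": 0}, {"xyz": [0, 0, 0], "spin": 0}, {"xyz": [0, 0, 0], "spin": 0}, {"xyz": [0, 0, 0], "spin": 0}, {"xyz": [0, 0, 0], "spin": 0}, {"xyz": [0, 0, 0], "spin": 0}, {"xyz": [0, 0, 0], "spin": 0}], "fingers": 0, "force": 25}}

```text
clock: 4.25
tool_pos: [577.1, -171.3, 125.1]
eef_rot: [180.0, 0.0, 82.9]
force: [-4.3, -0.6, 2.1]
finger_gap: 19.4
```

```bash
python3 m.py w3b
```

```text
[ 577.11 -171.34  125.08] [-4.3 -0.6  2.1] 19.352851059812725
stop_edge 0.63 [222.1, 218.0]
```

View pics/w3b.png

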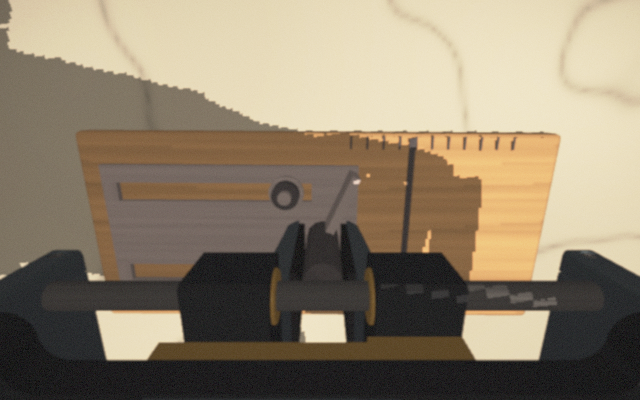

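Gripped, with a gap of 19.4. Next, the remaining distance from this view.

```bash
cat > e.py <<'E'
from h import *
import sys
# find edge & line subpixel in rows 180..225 of wrist view, intensity scan along columns
s=arm.get_state();f=arm.grab_frame('wrist');wristRT(f,s);save(f,sys.argv[1])
lo,hi=int(sys.argv[2]),int(sys.argv[3])
im=f['image'].astype(float)
sat=(im[:,:,0]-im[:,:,2])  # wood: red>>blue ; steel: grey
yaw=np.radians(-7.3);X=np.array([np.cos(yaw),np.sin(yaw)])
g=cv2.GaussianBlur(sat,(3,3),0)
for v in range(150,245,7):
    print(v,' '.join('%d'%x for x in g[v,lo:hi]))
a=cv2.resize(f['image'][130:260,330:450],None,fx=6,fy=4.5,interpolation=cv2.INTER_CUBIC);cv2.imwrite('pics/'+sys.argv[1]+'z.png',a[:,:,::-1])
E
python3 e.py w4 345 420
```

```text
150 65 65 64 64 63 61 61 63 65 66 66 66 66 66 66 65 64 65 65 64 62 59 59 61 64 65 64 64 65 65 65 65 65 65 65 64 61 59 59 60 63 65 64 65 65 65 64 64 64 65 65 64 62 60 58 59 61 64 65 65 65 65 60 47 28 12 6 5 8 19 36 56 72 79 77
157 65 65 66 66 65 65 66 65 66 66 65 65 65 66 66 65 66 67 67 65 65 66 66 66 65 66 65 65 66 67 66 66 66 66 66 66 66 66 66 66 66 66 66 66 66 66 66 66 66 66 65 65 65 65 65 65 65 65 66 66 66 63 54 36 18 8 6 7 16 33 50 61 66 67 66
164 57 58 58 57 57 58 58 57 58 58 58 59 60 63 68 70 70 70 70 69 69 70 70 70 70 70 71 70 70 70 70 70 70 72 71 70 70 71 71 70 70 70 71 70 70 70 70 70 70 70 70 70 69 71 72 71 70 70 70 71 70 65 50 28 11 5 5 10 25 44 59 66 68 68 68
171 20 20 19 18 16 15 15 16 16 17 19 20 25 38 52 61 63 64 65 65 63 63 64 63 63 63 64 64 64 63 63 63 64 64 64 64 64 64 64 64 64 64 64 65 65 65 65 65 64 64 64 65 65 64 65 65 64 64 64 64 61 50 33 16 8 6 8 18 36 54 62 64 64 65 65
178 17 15 14 14 14 14 15 17 18 19 19 19 20 24 33 46 57 63 65 65 67 69 71 71 69 67 65 65 65 64 64 65 65 64 64 64 64 64 65 65 65 65 65 64 64 64 64 65 66 65 65 65 64 64 64 63 63 63 64 63 56 42 24 11
[... 1359 characters left out ...]
1 59 68 70 70 69 69 70 70 70 70
227 0 -2 -2 -2 -1 -2 -2 -2 -3 -3 -1 6 20 39 56 65 67 68 68 69 69 68 68 69 68 68 69 69 68 68 68 68 68 68 68 68 68 69 68 68 68 68 67 67 67 67 68 68 67 68 69 68 67 68 69 68 61 47 28 13 7 9 17 33 52 64 68 68 68 68 68 69 68 67 67
234 0 0 0 -1 -2 -2 -3 -3 -2 -3 -3 -2 -2 -2 0 8 25 44 58 64 66 66 66 66 66 66 66 66 66 65 65 65 66 66 66 66 66 67 66 67 67 66 66 65 66 66 66 65 65 66 66 66 66 66 65 61 51 34 16 7 6 11 23 41 57 64 66 66 65 65 65 65 66 66 66
241 1 1 1 0 -2 -2 -2 -2 -2 -2 -2 -3 -4 -3 -2 -2 -3 -2 2 17 38 55 64 68 68 68 68 69 69 69 68 69 69 69 69 69 69 69 69 69 69 69 69 69 69 70 70 70 69 69 69 70 70 70 68 60 43 24 11 7 9 19 38 57 67 69 70 70 70 70 70 70 70 70 69
```

View pics/w4z.png

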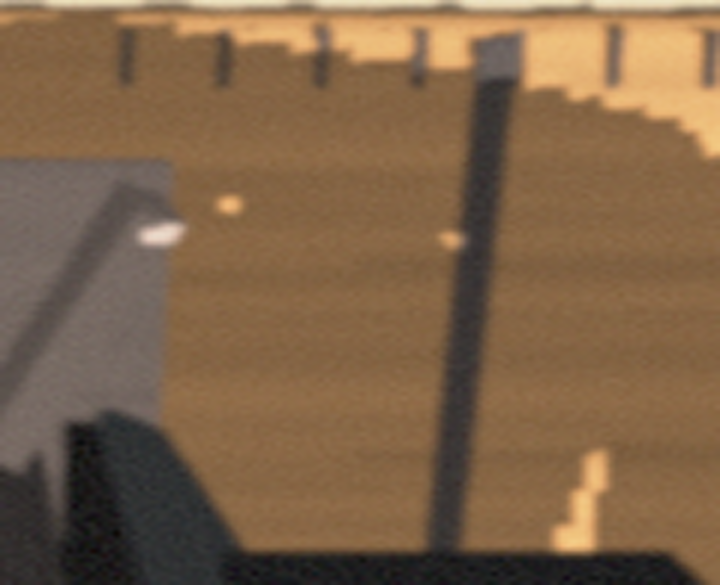

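```bash
cat > d.py <<'E'
from h import *
import sys
e0,e1,l0,l1=map(int,sys.argv[1:5])
s=arm.get_state();f=arm.grab_frame('wrist');wristRT(f,s)
im=f['image'].astype(float);g=cv2.GaussianBlur(im[:,:,0]-im[:,:,2],(3,3),0)
E=[];L=[]
for v in range(183,219):
    r=g[v,e0:e1];lo=np.median(r[:4]);hi=np.median(r[-4:]);k=np.where((r[:-1]<(lo+hi)/2)&(r[1:]>=(lo+hi)/2))[0]
    if len(k): k=k[-1];E.append(w(f,e0+k+((lo+hi)/2-r[k])/(r[k+1]-r[k])+.0,v,18))
    r=g[v,l0:l1];d=np.clip(r.max()*.8-r,0,None);L.append(w(f,l0+(d*np.arange(len(r))).sum()/d.sum(),v,14))
E=np.array(E);L=np.array(L)
for n,P in(('edge',E),('line',L)):
    vx,vy,x,y=cv2.fitLine(P[:,:2].astype(np.float32),cv2.DIST_HUBER,0,.01,.01).ravel();print(n,np.degrees(np.arctan2(vy,vx))%180,x,y)
yaw=np.radians(-7.3);X=np.array([np.cos(yaw),np.sin(yaw)])
print('remaining',np.median(L[:,:2]@X)-np.median(E[:,:2]@X), s['tool_pos'],s['force'])
E
python3 d.py 350 366 397 420
```

```text
edge 82.29962 601.519 -155.23254
line 82.350075 633.75543 -163.99507
remaining 33.08403353401661 [ 577.10548655 -171.32550567  125.05756117] [-4.21503138  0.71397135  3.63139199]
```

Emit:
{"name": "send_rows", "arguments": {"deltas": [{"xyz": [0, 0.3, 0], "spin": 0}, {"xyz": [0, 0.6, 0], "spin": 0}, {"xyz": [0, 0.9, 0], "spin": 0}, {"xyz": [-0.01, 1.2, 0], "spin": 0}, {"xyz": [-0.01, 1.5, 0], "spin": 0}, {"xyz": [-0.02, 1.8, 0], "spin": 0}, {"xyz": [-0.02, 2.1, 0], "spin": 0}, {"xyz": [-0.02, 2.4, 0], "spin": 0}, {"xyz": [-0.03, 2.6, 0], "spin": 0}, {"xyz": [-0.03, 2.8, 0], "spin": 0}, {"xyz": [-0.03, 2.8, 0], "spin": 0}, {"xyz": [-0.03, 2.8, 0], "spin": 0}]}}

```text
clock: 5.45
tool_pos: [605.0, -175.1, 125.1]
eef_rot: [179.9, 0.0, 82.9]
force: [-0.5, 1.9, 1.3]
finger_gap: 19.3
```

```bash
python3 e.py w5 348 380
```

```text
150 65 65 65 65 63 61 62 64 64 65 66 66 66 63 52 35 17 7 5 7 17 33 49 60 64 65 65 65 65 64 64 64
157 67 66 66 66 67 66 66 65 65 65 65 66 65 62 50 30 12 5 5 10 22 40 56 65 67 68 66 66 67 67 66 66
164 58 58 58 57 58 59 59 58 59 61 65 68 68 61 45 24 9 5 6 14 30 48 60 66 68 67 67 67 67 67 67 68
171 25 20 17 15 15 16 17 18 20 28 43 62 72 66 45 21 8 6 8 18 36 53 63 65 65 65 66 65 65 65 65 64
178 14 16 20 25 26 24 20 18 17 19 24 33 42 42 30 15 6 5 12 30 55 72 76 72 67 65 65 65 65 64 64 64
185 17 18 19 21 25 27 28 26 27 34 47 58 59 48 29 12 6 7 14 28 45 58 65 66 66 66 66 66 66 66 66 66
192 20 20 19 20 20 20 20 21 24 34 49 57 54 40 22 8 5 8 17 35 52 61 65 65 64 63 64 66 65 63 64 65
199 20 20 20 19 19 18 19 21 28 40 54 60 53 34 16 7 7 10 22 41 56 63 65 65 65 65 65 65 65 66 66 65
206 19 19 19 19 18 18 19 21 29 43 56 59 48 29 13 7 8 14 27 44 58 65 66 65 65 65 65 65 65 64 65 65
213 19 19 19 20 20 20 20 24 35 50 60 60 45 24 10 6 7 16 35 53 64 67 68 67 66 66 67 66 66 67 67 68
220 15 17 18 18 19 18 19 25 40 56 64 57 39 20 10 7 11 24 43 60 68 69 69 69 68 68 69 70 70 69 69 69
227 -2 -2 -3 -3 -3 -2 -3 -1 5 20 33 37 27 14 8 8 14 29 47 61 67 68 68 68 68 69 69 68 68 68 68 68
234 -2 -4 -4 -3 -2 -3 -4 -4 -3 -2 -2 -3 -4 -2 2 7 17 34 51 61 66 67 67 66 65 65 66 65 65 66 66 66
241 0 -1 -3 -4 -3 -3 -3 -3 -3 -3 -2 -2 -3 -3 -3 0 12 34 55 66 70 71 71 71 71 70 69 70 70 70 70 70
```

View pics/w5z.png

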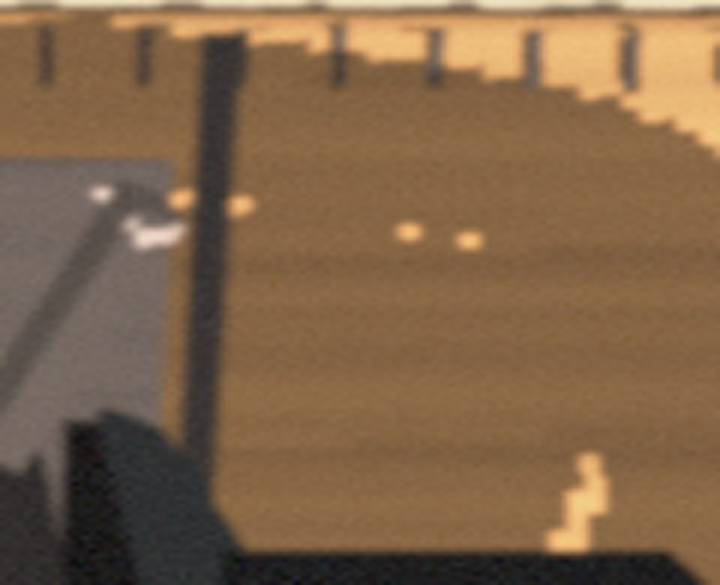

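```bash
python3 - <<'E'
from h import *
s=arm.get_state();f=arm.grab_frame('wrist');wristRT(f,s)
yaw=np.radians(-7.6);X=np.array([np.cos(yaw),np.sin(yaw)])
im=f['image'].astype(float);g=cv2.GaussianBlur(im[:,:,0]-im[:,:,2],(3,3),0)
def cr(r,o,lev,up):
    for k in range(len(r)-1):
        if (r[k]<lev<=r[k+1]) if up else (r[k]>=lev>r[k+1]): return o+k+(lev-r[k])/(r[k+1]-r[k])
D=[]
for v in range(190,219,3):
    e=cr(g[v,350:362],350,42,1)
    a=cr(g[v,357:375],357,35,0);b=cr(g[v,362:378],362,35,1)
    if None in (e,a,b): continue
    Q=[w(f,e,v,18)[:2]@X,w(f,a,v,14)[:2]@X,w(f,b,v,14)[:2]@X];D.append((Q[1]-Q[0],Q[2]-Q[0]))
D=np.array(D);print(D.round(2),D.mean(0),D.mean(),s['tool_pos'])
E
```

```text
[[2.76 6.59]
 [3.04 6.61]
 [2.98 6.55]
 [2.94 6.61]
 [2.91 6.65]
 [3.03 6.7 ]
 [2.95 6.65]
 [3.08 6.66]
 [3.14 6.67]
 [3.21 6.63]] [3.00336706 6.63030601] 4.816836537481066 [ 605.00937363 -175.03268291  125.08658665]
```

Emit:
{"name": "send_rows", "arguments": {"deltas": [{"xyz": [0, 0.1, 0], "spin": 0}, {"xyz": [0, 0.2, 0], "spin": 0}, {"xyz": [0, 0.3, 0], "spin": 0}, {"xyz": [0, 0.4, 0], "spin": 0}, {"xyz": [0, 0.48, 0], "spin": 0}, {"xyz": [0, 0.48, 0], "spin": 0}, {"xyz": [0, 0.48, 0], "spin": 0}, {"xyz": [0, 0.48, 0], "spin": 0}]}}

```text
clock: 6.22
tool_pos: [609.7, -175.7, 125.1]
eef_rot: [179.9, 0.0, 82.9]
force: [-3.9, 1.1, 3.6]
finger_gap: 19.6
```

```bash
cat > r.py <<'E'
from h import *
import sys
s=arm.get_state();f=arm.grab_frame('wrist');wristRT(f,s);save(f,sys.argv[1])
yaw=np.radians(-7.6);X=np.array([np.cos(yaw),np.sin(yaw)])
im=f['image'].astype(float);g=cv2.GaussianBlur(im[:,:,0]-im[:,:,2],(3,3),0)
def cr(r,o,lev,up):
    for k in range(len(r)-1):
        if (r[k]<lev<=r[k+1]) if up else (r[k]>=lev>r[k+1]): return o+k+(lev-r[k])/(r[k+1]-r[k])
# line far right edge vs its part above plate (rows 145-160), width from there; intensity between plate(grey bright) and line(dark)
b_=im.sum(2)
for v in range(148,220,6): print(v,'sat',g[v,350:370].astype(int),'int',b_[v,350:370].astype(int))
a=cv2.resize(f['image'][130:260,320:440],None,fx=6,fy=4.5,interpolation=cv2.INTER_CUBIC);cv2.imwrite('pics/'+sys.argv[1]+'z.png',a[:,:,::-1])
D=[]
for v in range(190,219,3):
    r=b_[v,350:362]; hi=np.median(b_[v,346:352]);lo=b_[v,354:364].min();e=cr(cv2.GaussianBlur(b_,(3,3),0)[v,350:364],350,(hi+lo)/2,0)
    b=cr(g[v,357:374],357,35,1)
    if None in (e,b): continue
    D.append(w(f,b,v,14)[:2]@X-w(f,e,v,18)[:2]@X)
print('line far edge - plate edge (want 1.8)',np.round(D,2),np.mean(D),s['tool_pos'],s['force'])
E
python3 r.py w6
```

```text
148 sat [66 66 66 65 61 48 28 12  6  6  7 12 26 44 58 65 66 66 66 65] int [297 298 295 299 297 252 197 167 168 160 164 181 191 247 292 316 302 309
 299 304]
154 sat [65 65 65 63 55 40 22 10  6  8 15 31 48 59 65 66 65 65 65 64] int [299 296 298 292 282 241 195 152 164 174 185 212 264 307 300 292 294 299
 288 297]
160 sat [68 68 68 65 55 37 19  9  7  8 18 38 57 67 69 68 68 69 69 69] int [316 320 312 313 267 226 172 167 169 161 187 240 288 313 310 313 312 321
 309 318]
166 sat [26 26 26 25 22 20 17 15 13 13 22 40 56 64 65 65 66 67 65 65] int [305 309 302 294 292 277 266 270 246 195 198 238 283 301 304 304 298 291
 318 303]
172 sat [14 14 15 15 15 16 17 17 14 15 27 48 65 72 74 73 72 71 68 65] int [253 251 255 261 263 282 290 286 261 214 206 244 297 314 300 317 308 314
 297 304]
178 sat [15 18 21 21 21 21 21 20 18 20 32 51 66 73 74 74 73 70 66 65] int [256 291 324 330 324 329 326 300 289 258 258 283 309 307 311 319 315 310
 311 301]
184 sat [22 26 28 27 26 24 23 21 18 21 34 51 63 66 67 67 67 66 66 66] int [332 384 429 418 368 340 340 325 278 209 232 279 298 301 303 301 309 309
 304 310]
1
[... 274 characters left out ...]
 301 320 316 320 315 318 319
 309 315]
202 sat [19 18 18 19 19 18 17 15 17 30 46 59 64 65 66 67 66 66 65 65] int [312 313 308 307 317 311 289 259 203 201 252 297 313 300 315 296 302 295
 305 302]
208 sat [20 20 20 19 19 18 16 13 17 31 48 60 63 63 63 63 64 63 63 64] int [320 315 318 316 316 318 288 240 197 220 270 286 292 299 292 302 302 301
 304 290]
214 sat [20 19 19 19 19 19 16 14 22 40 58 66 68 68 68 69 68 68 68 68] int [330 323 322 316 334 307 281 215 202 247 294 324 311 320 308 308 314 318
 308 318]
line far edge - plate edge (want 1.8) [1.99 1.97 2.04 2.09 2.08 2.04 2.15 2.   2.06 1.89] 2.0312494537226486 [ 609.68937612 -175.67362992  125.10236157] [-3.85605474  1.057677    3.63163927]
```

View pics/w6z.png

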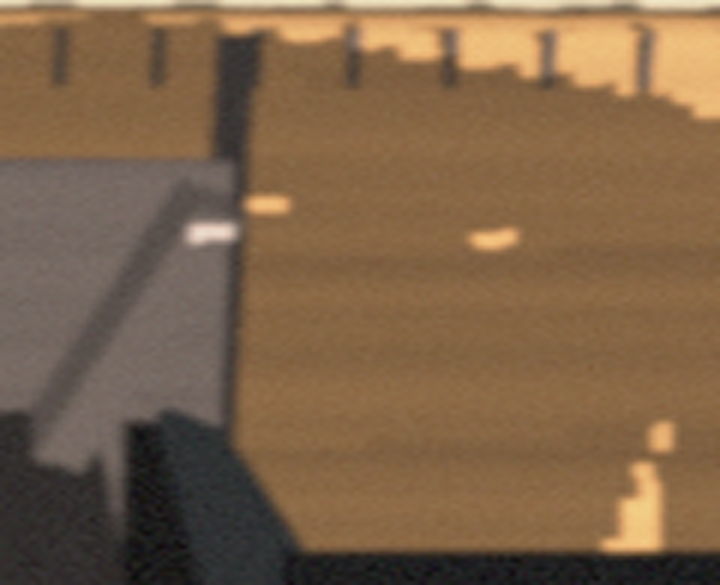

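The edge sits mid-line: the far line edge minus the plate edge is 2.0 mm, and a centred edge would give about 1.8–2. Releasing, then backing up for a check view.

Emit:
{"name": "send_rows", "arguments": {"deltas": [{"xyz": [0, 0, 0], "spin": 0}, {"xyz": [0, 0, 0], "spin": 0}, {"xyz": [0, 0, 0], "spin": 0}, {"xyz": [0, 0, 0], "spin": 0}, {"xyz": [0, 0, 0], "spin": 0}, {"xyz": [0, 0, 0], "spin": 0}, {"xyz": [0, 0, 0], "spin": 0}, {"xyz": [0, 0, 0], "spin": 0}], "fingers": 60}}

```text
clock: 6.93
tool_pos: [609.7, -175.7, 125.1]
eef_rot: [179.9, 0.0, 82.9]
force: [-0.0, 0.9, -0.6]
finger_gap: 55.1
```

Emit:
{"name": "send_rows", "arguments": {"deltas": [{"xyz": [0, 0, -1], "spin": 0}, {"xyz": [0, 0, -2.5], "spin": 0}, {"xyz": [0, 0, -4.5], "spin": 0}, {"xyz": [0, -0.2, -7], "spin": 0}, {"xyz": [-1.5, -0.6, -9.5], "spin": 0}, {"xyz": [-3, -1, -11.5], "spin": 0}, {"xyz": [-5, -1.4, -13], "spin": 0}, {"xyz": [-7, -1.7, -14], "spin": 0}, {"xyz": [-8, -2, -14], "spin": 0}, {"xyz": [-8, -2, -14], "spin": 0}, {"xyz": [-8, -2, -14], "spin": 0}]}}

```text
clock: 7.85
tool_pos: [579.4, -252.4, 265.1]
eef_rot: [180.0, -0.0, 82.8]
force: [-0.5, 0.0, 0.4]
finger_gap: 54.5
```

```bash
python3 - <<'E'
from h import *
s=arm.get_state();f=arm.grab_frame('wrist');wristRT(f,s);print(s['joint_pos'].round(1),s['tool_pos'].round(1))
a=cv2.resize(f['image'][35:235,150:450],None,fx=2.6,fy=2.6,interpolation=cv2.INTER_CUBIC);cv2.imwrite('pics/w7z.png',a[:,:,::-1])
b=cv2.resize(f['image'][45:185,280:400],None,fx=6,fy=4,interpolation=cv2.INTER_CUBIC);cv2.imwrite('pics/w7e.png',b[:,:,::-1])
for l in ('clamp','clamp_pin'):
    for r in arm.cut_out(l,f)[:1]:
        m=r['mask']; v,u=np.where(m); z=np.array([w(f,a,b) for a,b in zip(u,v)]); print(l,r['score'],r['location'])
        k=z[:,2]>66; print('pin top',z[k].mean(0),np.median(z[k],0),k.sum()); 
        k=(z[:,1]>-208)&(z[:,2]>30);print('hub',z[k].min(0),z[k].max(0))
E
```

```text
[-25.7  17.6 108.3   0.   54.1 -18.5] [ 579.4 -252.4  265.1]
clamp 0.83 [286.5, 169.1]
pin top [ 540.87490223 -259.59195385   80.32317191] [ 539.75774084 -261.67403206   72.75073075] 250
hub [ 539.04068215 -207.97255397   30.15919811] [ 589.38925062 -174.48788089  358.04942388]
clamp_pin 0.93 [284.2, 164.8]
pin top [ 541.07287257 -259.20862634   81.46705096] [ 539.75774084 -261.63002832   72.7584107 ] 250
hub [ 539.04068215 -207.97255397   30.15919811] [ 589.38925062 -174.48788089  358.04942388]
```

View pics/w7z.png

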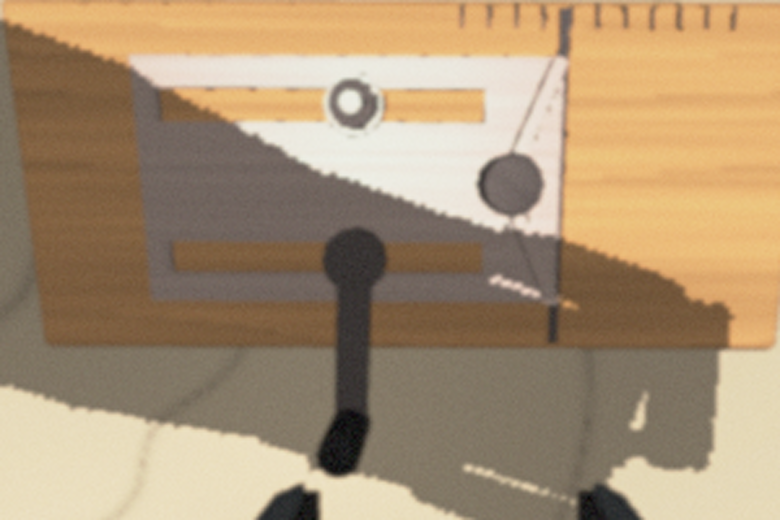

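View pics/w7e.png

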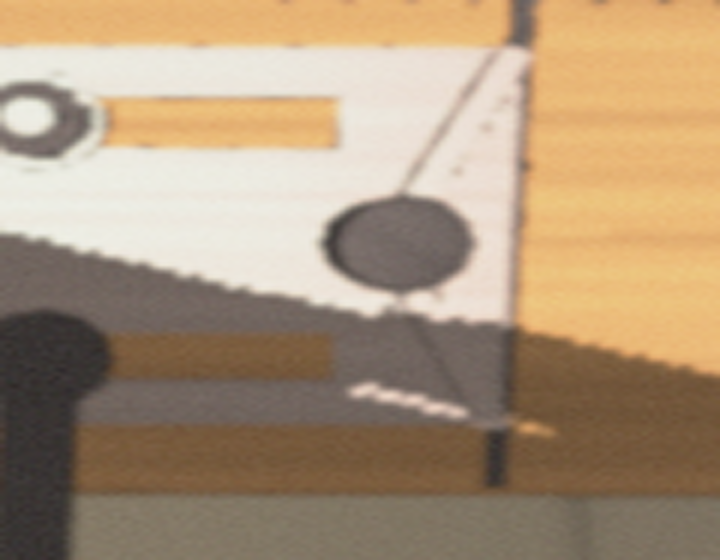

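The edge lies on the line along its full length. Now over the pin at about (540.5,-260), then down.

Emit:
{"name": "send_rows", "arguments": {"deltas": [{"xyz": [-0.4, -1.2, 0.5], "spin": 1}, {"xyz": [-0.8, -2.4, 1.5], "spin": 2}, {"xyz": [-1.24, -3.76, 3], "spin": 3}, {"xyz": [-1.24, -3.76, 5], "spin": 3}, {"xyz": [-1.24, -3.76, 7.5], "spin": 3}, {"xyz": [-1.24, -3.76, 10], "spin": 3}, {"xyz": [-1.24, -3.76, 12], "spin": 3}, {"xyz": [-1.24, -3.76, 13.5], "spin": 3}, {"xyz": [-1.24, -3.76, 14.5], "spin": 3}, {"xyz": [-1.24, -3.76, 14.6], "spin": 3}, {"xyz": [-1.24, -3.76, 14.6], "spin": 3}]}}

```text
clock: 8.92
tool_pos: [540.1, -259.0, 117.9]
eef_rot: [-179.9, -0.0, 79.9]
force: [0.0, -0.6, 1.0]
finger_gap: 54.5
```

```bash
python3 - <<'E'
from h import *
s=arm.get_state();f=arm.grab_frame('wrist');save(f,'w8')
g=arm.grab_frame('side');a=cv2.resize(g['image'][70:230,240:450],None,fx=3.5,fy=3.5);cv2.imwrite('pics/s8.png',a[:,:,::-1])
E
```

```text
(no output)
```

View pics/w8.png

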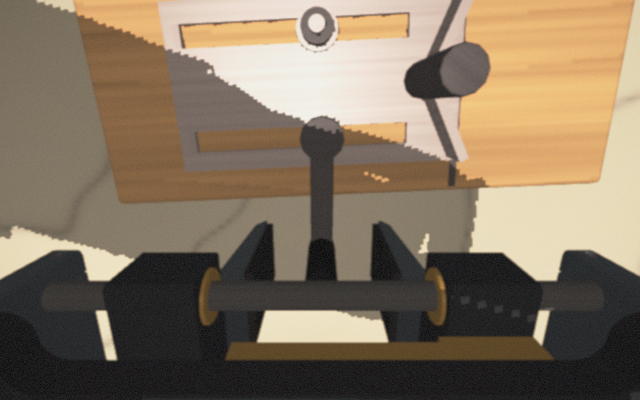

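View pics/s8.png

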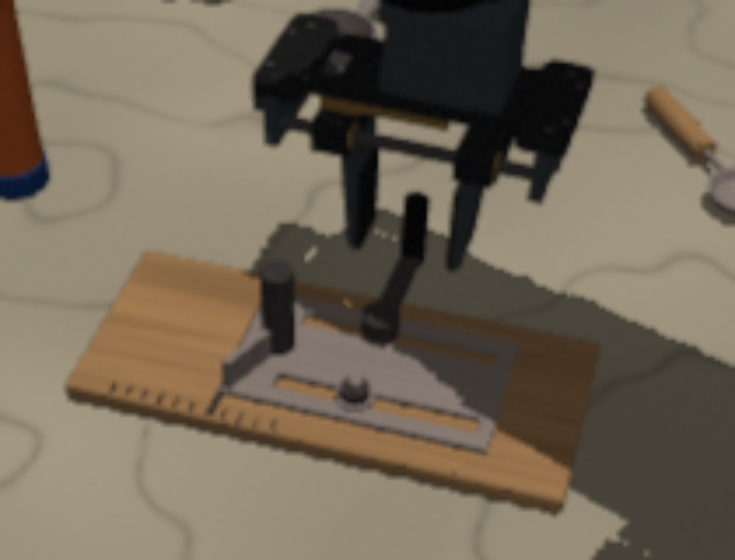

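Pin is centered between the fingers at (320,260) and the lever lines up with the tool. Gripping lightly, then following the arc.

Emit:
{"name": "send_rows", "arguments": {"deltas": [{"xyz": [0, 0, 0], "spin": 0}, {"xyz": [0, 0, 0], "spin": 0}, {"xyz": [0, 0, 0], "spin": 0}, {"xyz": [0, 0, 0], "spin": 0}, {"xyz": [0, 0, 0], "spin": 0}, {"xyz": [0, 0, 0], "spin": 0}, {"xyz": [0, 0, 0], "spin": 0}, {"xyz": [0, 0, 0], "spin": 0}, {"xyz": [0, 0, 0], "spin": 0}], "fingers": 0, "force": 15}}

```text
clock: 9.77
tool_pos: [540.9, -259.4, 119.1]
eef_rot: [180.0, -0.0, 79.9]
force: [-2.3, -0.6, 3.4]
finger_gap: 15.4
```

Emit:
{"name": "send_rows", "arguments": {"deltas": [{"xyz": [0.02, -0.57, 0], "spin": 5}, {"xyz": [0.1, -1.13, 0], "spin": 10}, {"xyz": [0.22, -1.68, 0], "spin": 15}, {"xyz": [0.39, -2.22, 0], "spin": 20}, {"xyz": [0.61, -2.75, 0], "spin": 25}, {"xyz": [0.87, -3.25, 0], "spin": 30}, {"xyz": [1.18, -3.73, 0], "spin": 35}, {"xyz": [1.52, -4.18, 0], "spin": 40}, {"xyz": [1.9, -4.6, 0], "spin": 45}, {"xyz": [2.32, -4.98, 0], "spin": 50}, {"xyz": [2.32, -4.98, 0], "spin": 50}, {"xyz": [2.32, -4.98, 0], "spin": 50}]}}

```text
clock: 10.77
tool_pos: [496.0, -227.7, 119.1]
eef_rot: [-180.0, -0.0, 30.0]
force: [-1.2, -0.4, 0.1]
finger_gap: 15.4
```

```bash
python3 - <<'E'
from h import *
s=arm.get_state();f=arm.grab_frame('wrist');save(f,'w9');print(s['joint_pos'].round(1),s['finger_gap'],s['force'].round(1))
E
```

```text
[-27.1  23.9 120.    0.   36.1  32.8] 15.406979401953626 [-1.2 -0.4  0.1]
```

View pics/w9.png

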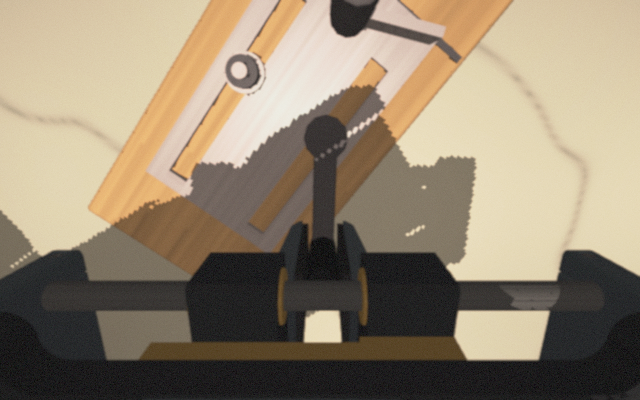

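The lever follows. Continuing to near the end at about 28° more.

Emit:
{"name": "send_rows", "arguments": {"deltas": [{"xyz": [0.02, -0.45, 0], "spin": 4}, {"xyz": [0.06, -0.9, 0], "spin": 8}, {"xyz": [0.14, -1.35, 0], "spin": 12}, {"xyz": [0.25, -1.79, 0], "spin": 16}, {"xyz": [0.39, -2.22, 0], "spin": 20}, {"xyz": [0.51, -2.54, 0], "spin": 23}, {"xyz": [0.61, -2.75, 0], "spin": 25}, {"xyz": [0.71, -2.95, 0], "spin": 27}, {"xyz": [0.76, -3.05, 0], "spin": 28}, {"xyz": [0.82, -3.15, 0], "spin": 29}, {"xyz": [0.82, -3.15, 0], "spin": 29}, {"xyz": [0.82, -3.15, 0], "spin": 29}]}}

```text
clock: 11.82
tool_pos: [488.6, -198.8, 119.4]
eef_rot: [179.8, -0.2, 1.3]
force: [0.1, -30.4, -12.7]
finger_gap: 17.6
```

The force reaches 30 N at the expected angle, so the lever is at its firm stop. Checking the picture before opening.

```bash
python3 - <<'E'
from h import *
s=arm.get_state();f=arm.grab_frame('wrist');save(f,'w10');print(s['joint_pos'].round(1),s['finger_gap'],s['force'].round(1))
E
```

```text
[-24.6  22.5 122.2  -0.2  35.   64.3] 17.636073664405735 [  0.1 -30.4 -12.7]
```

View pics/w10.png

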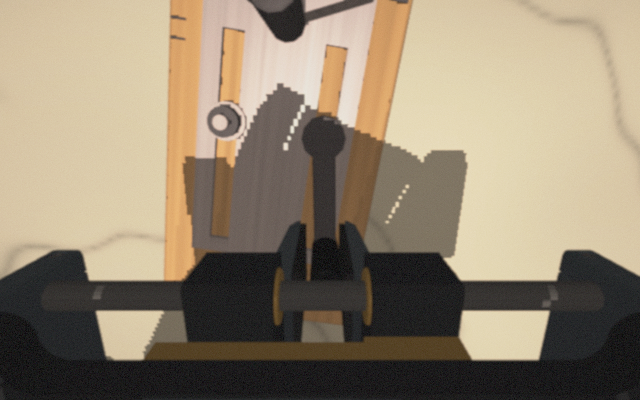

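Opening wide enough to clear, then rising and moving back so the edge and lever can be seen.

Emit:
{"name": "send_rows", "arguments": {"deltas": [{"xyz": [0, 0, 0], "spin": 0}, {"xyz": [0, 0, 0], "spin": 0}, {"xyz": [0, 0, 0], "spin": 0}, {"xyz": [0, 0, 0], "spin": 0}, {"xyz": [0, 0, 0], "spin": 0}, {"xyz": [0, 0, 0], "spin": 0}, {"xyz": [0, 0, 0], "spin": 0}, {"xyz": [0, 0, 0], "spin": 0}], "fingers": 55}}

```text
clock: 12.53
tool_pos: [488.6, -198.8, 119.5]
eef_rot: [179.8, -0.2, 1.3]
force: [-0.2, -0.3, 0.4]
finger_gap: 50.6
```

Emit:
{"name": "send_rows", "arguments": {"deltas": [{"xyz": [0, 0, -1], "spin": 0}, {"xyz": [0, 0, -2.5], "spin": 0}, {"xyz": [0, 0, -4.5], "spin": 0}, {"xyz": [0, 0, -7], "spin": 0}, {"xyz": [0, 0, -9.5], "spin": -4}, {"xyz": [0, 0, -12], "spin": -8}, {"xyz": [0, -0.5, -14.5], "spin": -12}, {"xyz": [0, -1, -16.5], "spin": -16}, {"xyz": [0, -1.5, -18], "spin": -20}, {"xyz": [0, -2, -18], "spin": -20}, {"xyz": [0, -2, -18], "spin": -20}]}}

```text
clock: 13.45
tool_pos: [487.6, -177.6, 300.3]
eef_rot: [179.7, -0.2, 21.2]
force: [0.8, -0.4, -0.5]
finger_gap: 49.9
```

```bash
python3 - <<'E'
from h import *
s=arm.get_state();f=arm.grab_frame('wrist');wristRT(f,s);save(f,'w11');print(s['tool_pos'],s['force'].round(1))
g=arm.grab_frame('scene');a=cv2.resize(g['image'][205:345,185:375],None,fx=4,fy=4,interpolation=cv2.INTER_CUBIC);cv2.imwrite('pics/c11.png',a[:,:,::-1])
for r in arm.cut_out('clamp_pin',f)[:1]:
    v,u=np.where(r['mask']);z=np.array([w(f,a,b) for a,b in zip(u,v)]);k=(z[:,2]>66)&(z[:,2]<78);print('pin',r['score'],np.median(z[k],0))
E
```

```text
[ 487.5733598 -177.5620051  300.2903777] [ 0.8 -0.4 -0.5]
pin 0.97 [ 486.34612743 -201.52093618   72.73796814]
```

View pics/w11.png

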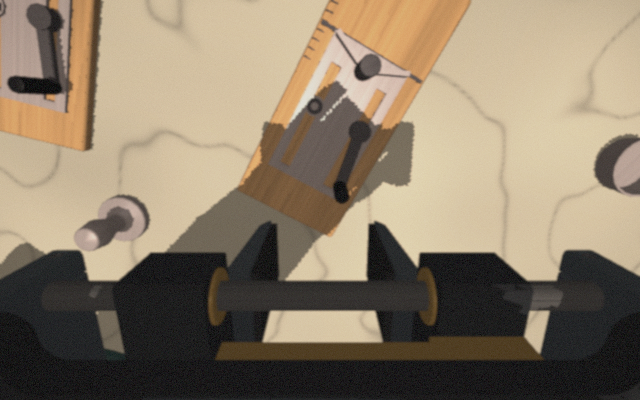

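View pics/c11.png

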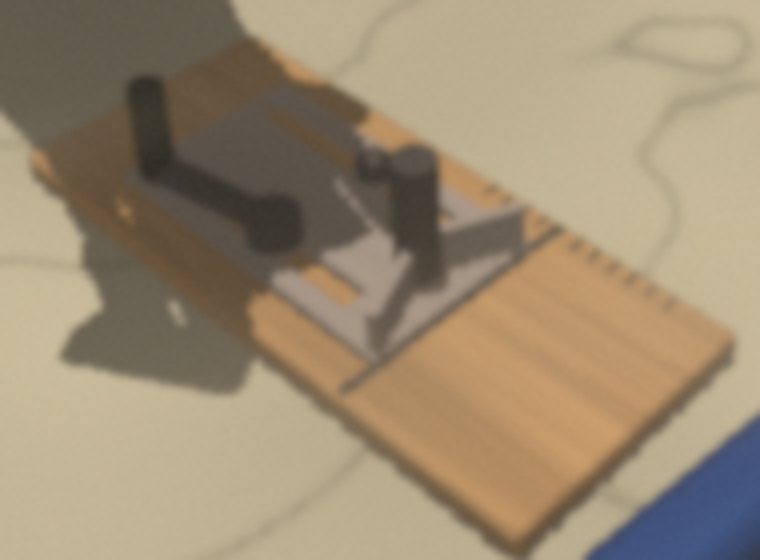

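```bash
python3 - <<'E'
from h import *
s=arm.get_state();f=arm.grab_frame('wrist');wristRT(f,s)
for l in ('clamp','clamp_pin'):
  for r in arm.cut_out(l,f)[:1]:
    v,u=np.where(r['mask']);z=np.array([w(f,a,b) for a,b in zip(u,v)])
    k=(z[:,2]>29)&(z[:,2]<35)&(z[:,0]<537)&(z[:,0]>500);P=z[k][:,:2].astype(np.float32)
    vx,vy,x,y=cv2.fitLine(P,cv2.DIST_HUBER,0,.01,.01).ravel();a=np.degrees(np.arctan2(vy,vx));print(l,k.sum(),'arm dir',a,x,y)
    h=z[(z[:,2]>33)&(z[:,2]<50)&(z[:,0]>537)];print('hub',len(h),h.min(0),h.max(0))
# slot/board direction here: board right edge
im=f['image'].astype(float)
b=cv2.resize(f['image'][90:250,220:440],None,fx=3.5,fy=3.5,interpolation=cv2.INTER_CUBIC);cv2.imwrite('pics/w12.png',b[:,:,::-1])
b=cv2.resize(f['image'][10:100,300:440],None,fx=5.5,fy=5.5,interpolation=cv2.INTER_CUBIC);cv2.imwrite('pics/w12e.png',b[:,:,::-1])
E
```

```text
clamp 394 arm dir 2.8116882 518.6578 -200.23456
hub 380 [ 537.08941268 -209.91608512   33.02580336] [ 561.44266528 -187.69268788   37.76971763]
clamp_pin 394 arm dir 2.5664976 518.6845 -200.26216
hub 398 [ 537.08941268 -210.80265379   33.02580336] [ 562.00951933 -187.69268788   37.76971763]
```

View pics/w12e.png

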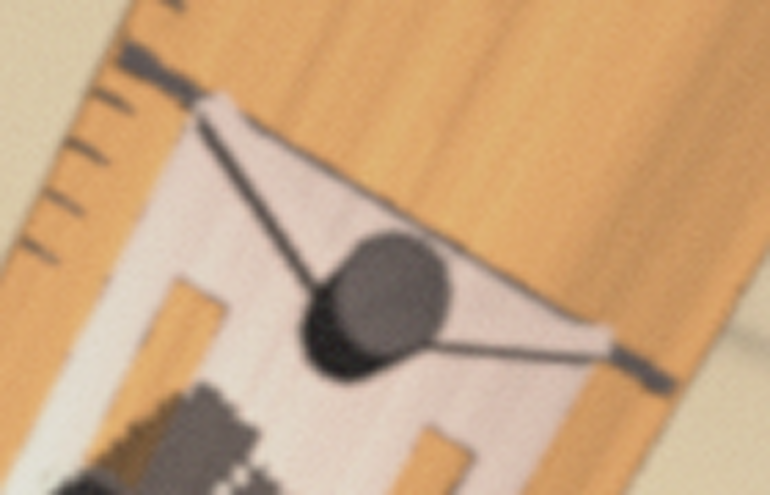

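```bash
python3 -c "
from rig import arm
print(arm.get_state()['clock']);print(arm.finish_job())"
```

```text
13.75
the job is handed in; nothing more can be done
None
```

The job is done and handed in at 13.75 s. I slid the V-shaped stop about 35 mm until its front edge lay on the dark line. Then I released it and swung the clamp lever clockwise to its firm end.

**Stop:** Just before I let go, the far side of the line lay 2.0 mm ahead of the plate edge, which puts the edge at the middle of the 4 mm line. After releasing, and again after clamping, I checked by eye only: the pictures still showed the edge on the line along its length.

**Clamp:** The lever stopped with about 30 N against the gripper. The arm's direction in the last picture gave about 1.39 rad, against the 1.4 rad end. A rougher estimate from the pin and bolt positions gave about 1.35 rad; I put that gap down to error in locating the bolt and the pin.

The gripper was open and clear of everything, about 300 mm up, when I handed in.

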